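# Close the board test fixture and pin its lock carriage

### The arm

A 6-joint arm with a two-finger parallel gripper is mounted at the origin on a cart in front of the work surface, level with it; the furniture and walls round the work are solid. World frame = base frame: x ahead of the robot, y to its left, z up, the work surface at z = 0. Lengths are in m, angles in rad, forces in N, time in s.
With the tool pointing down it reaches from about 0.3 to 0.875 m from the base axis. Payload 4.2 kg.
Tool frame: the origin (TCP) lies at the very end of the fingers, on their centre line; the grasp point (between the pads) lies 19 mm behind it; z points along the fingers, y is the line along which they close (so a half turn about z gives the same grasp; the last joint's range is limited). The gripper opens to 85 mm and grips with 20 to 120 N. Pads are 22 mm wide; open, the fingers measure 114 mm over their backs; the gripper's body (76 mm by 85 mm) begins 54 mm behind the grasp point. The pads swing forward as they close: fully open they stand 13 mm farther back than shut.
Start: joints at [1.289, 0.32, 1.565, -0, 1.257, -0.02], TCP at [0.149, 0.555, 0.207] pointing down, gripper open.
Joint ranges: [-3.11, 3.11], [-0.84, 2.01], [0.21, 2.61], [-1.34, 4.49], [0.05, 2.63], [-2.56, 2.56]. Speed limits (rad/s): [2.57, 2.57, 3.14, 3.14, 3.14, 3.14].

### API

Orientations are given as a rotation vector (axis times angle).
In Python, from cell import readout, grab_frame, calibration, workorder gives the robot as it stands.
- The arm moves only by the tool creep_tool, called after "Request:" by a JSON object that holds its "method" and its "body", one argument or row to a line. Schema: {"type":"object","properties":{"deltas":{"type":"object","properties":{"sx":{"type":"array","items":{"type":"number"},"minItems":1,"maxItems":12},"sy":{"type":"array","items":{"type":"number"},"minItems":1,"maxItems":12},"sz":{"type":"array","items":{"type":"number"},"minItems":1,"maxItems":12},"drx":{"type":"array","items":{"type":"number"},"minItems":1,"maxItems":12},"dry":{"type":"array","items":{"type":"number"},"minItems":1,"maxItems":12},"drz":{"type":"array","items":{"type":"number"},"minItems":1,"maxItems":12},"jaw":{"type":"array","items":{"type":"number"},"minItems":1,"maxItems":12}},"additionalProperties":false,"required":["sx","sy","sz","drx","dry","drz","jaw"]},"squeeze":{"type":"number"},"only":{"type":"string"},"quiet":{"type":"boolean"},"lines":{"type":"string"}},"required":["deltas"],"additionalProperties":false}. deltas is an object with one list for each field, all of the same length, 1 to 12, a row being the entries at one place: sx, sy, sz (the shift in m), drx, dry, drz (a rotation vector in rad), jaw (the finger opening in m); each row shifts and turns the commanded pose from where the row before left it, along the tool's axes as they then stand; what a row does not reach is not made up. A row lasts 1/10 s, in which the tool goes at most 0.05 m and 0.15 rad, less where a joint would pass 70% of its speed; a pose out of reach is approached as far as the arm can. The fingers move at their own pace and stop on an object; squeeze is the grip in N (left out, the last holds). Time passes only in rows, so rows that do not move let the fingers close. The tool returns the time, the measured TCP pose, the force, the opening and the grip force at its end. only (a regular expression) keeps the lines of the reply that match it, lines (a string "A,B") keeps lines A to B, and quiet returns only ok. Input that does not fit is refused with a message, and nothing moves.
- readout.sense(): the state, without advancing time (a new reading comes with each control period).
- grab_frame(name): name is "scene" or "top" or "wrist"; returns the picture (384x512x3 uint8, blue, green, red); there is no depth.
- calibration(name): a dict with "mtx" (3x3 intrinsics, pixels), "R" (3x3) and "t" (3): a world point X has camera coordinates R X + t. Camera axes: x right, y down, z forward; pixel columns grow to the right and rows downward; lengths in m; the calibration is good to about 2 mm. The wrist camera is an equidistant fisheye: a pixel r from the principal point sees the ray r / f radians off the axis. A picture is of the moment at which its call begins: read the wrist's pose just before it. calibration takes no time and is no camera call; for the wrist camera it gives the pose at the moment of the call.
- workorder.job_done(): hands the job in; it is judged then, once.
The state is a dict: "time": time; "joint_positions": joint angles; "dq": joint speeds; "tau": joint torques, N m; "eef_pos": TCP position; "eef_rot": TCP orientation; "wrist_force": force on the tool from outside, world axes, zero at the start; "moment": the same for the moment, N m; "opening": finger opening in m; "grip_force": force on a finger pad.
Only numpy, scipy, OpenCV 4.12 (cv2) and the standard library are available. Lean on these libraries where they do the work, as an engineer would, in place of code of your own. Each camera call takes 0.05 s, during which the arm holds its last target. There are 200 camera calls.

### The job

A circuit board lies loaded in the grey test fixture. Swing the fixture's lid fully shut over it, then pull up the black knob of the blue lock carriage on the rail along the fixture's front, slide the carriage one hole along towards the lid's steel lug so that its keeper covers the lug, and let the knob back down until the pin is fully home in that next hole. Finish while still holding the knob with the pin home, ready for the test to run, and leave the pliers, the reel, the amber tube and the tub where they are.

Things in the scene. Friction and masses are not known exactly. Their poses are not given: they have to be found in the camera images.
- fixture: Grey board test fixture, fixed, 150 x 160 x 50 mm plus a steel rail along its front. Origin: centre of its underside, on the bench; z up, front is its -x side. The rail (40 mm wide, top 36 mm above the bench) runs along fixture y, its axis 108 mm before the origin, with 10 mm holes at 28 mm pitch at fixture y = -36, -8, +20, +48 mm. The lid is hinged along the back.
- lid (a joint): Lid angle in rad: 0 fully shut on the rim, grows as it opens, at most 1.5; starts at 0.9 to 1.25, leaning over the fixture. Lid: flat black frame with clear window, 150 mm wide, 0.32 kg; outer face 6 mm outside the hinge plane (60.5 mm above the bench when shut). A stiff hinge (0.42 Nm) holds it at any angle: push it all the way, 2 to 6 N near the edge.
- lid_hinge (a point): Point on the lid's hinge axis (which runs along fixture y) at mid width, 79.5 mm behind the fixture's origin, 54.5 mm above the bench.
- lid_edge (a point): Point on the lid's outer face, mid width, 144.5 mm from the hinge axis and 10 mm from the front edge; moves with the lid; a good place to push. A steel pull handle (8 mm bar, 22 mm above the hinge plane) stands on the same frame bar at fixture y +24 to +58 mm. A steel lug, 22 mm wide, 5 mm thick, sticks out 19 mm from the middle of the front edge, over the rail when shut.
- carriage (a joint): Position of the lock carriage (blue block, 44 x 40 mm) along the rail in m: 0 at the start, pin in the first hole (fixture y = -36 mm), lug free; grows towards fixture +y. At 0.028, the next hole, its keeper nose covers the lid's lug; 0.056 is one too far. Friction about 2 N; it cannot slide while the pin is in a hole.
- plunger (a joint): Lift of the carriage's pin in m: 0 fully home in a hole, 0.014 the top of its travel. The pin (8 mm, round end, 10 mm hole) reaches 10 mm into the rail, so lift it more than 0.0105 to slide; on the bare rail it rests at 0.010. A spring pulls it down with 4 N when home, 9 N at the top.
- lock_knob: Black round knob on top of the plunger, moving with it; red dot on top. Origin on the pin axis, at the rail's top when the pin is home; z up. Head 30 mm across, from 42.5 to 61.5 mm above the origin, below it a 17 mm neck and 21 mm barrel standing on the carriage, whose top is 27 mm above the origin.
- knob_grip (a point): Centre of the knob's head, the height to grip it: 52 mm above the origin of lock_knob, 88 mm above the bench when home. The fingers have room on the rail's two sides along fixture y.
- locked_hole (a point): Mouth of the next hole, where the pin must end: on the rail's top, 36 mm above the bench.
- pliers: Pliers with red and blue handles, 66 x 118 x 12 mm, lying to the right of the fixture. Leave alone. Origin: centre of its underside.
- solder_reel: Orange reel of wire, 54 mm across, 36 mm high. Leave alone. Origin: centre of its underside.
- fuse_tube: Amber tube, 60 mm long, 12 mm high. Leave alone. Origin: centre of its underside.
- tub: Light empty plastic tub, 108 mm across, 104 mm high. Leave alone. Origin: centre of its underside.

How it is judged:
On the way, in this order (a step that is already met when the one before it is completed fails the run):
1. the lid is fully shut while the lock carriage is still in its first hole (value of joint lid below 0.03 rad and value of joint carriage below 0.004 m and value of joint plunger below 0.0015 m), for 0.2 s.
2. the plunger is pulled up clear of the hole, the lid still shut (value of joint lid below 0.03 rad and value of joint plunger above 0.0098 m), for 0.2 s.
3. the carriage is at the next hole and the pin has gone home in it (value of joint lid below 0.03 rad and value of joint plunger below 0.0015 m and value of joint carriage between 0.0255 and 0.0305 m), for 0.2 s.
At the end, for the whole second after the job is handed in: The lid is shut (within 0.03 rad), the carriage is at the next hole (0.0255 to 0.0305), the pin is home (under 1.5 mm of lift) and the gripper's fingers still hold the knob with more than 3 N (all of step 3 and contact force between the fingers and lock_knob above 3 N); the arm keeps its last pose, push and grip.
It fails at once if the pliers, the reel, the amber tube or the tub is knocked more than 30 mm from its place (distance of any of pliers, solder_reel, fuse_tube, tub from where it was at the start of the episode above 0.03 m).
It also fails if it takes over 48 s, if anything falls off the work surface, if the arm or the gripper's body presses on something with over 40 N, if the wrist force passes 120 N, or if a joint passes its speed limit or range.

## Working session

There is one attempt and no reset: what is moved stays moved. The work goes in short steps, Python scripts to look and compute and a tool call to move; the robot and the scene stay as the last step left them, time stands still between calls to the robot, and variables do not carry over. Pictures are saved under pics/ and viewed, at most 10 in all, crops included, and the job is handed in when it is done.

```bash
mkdir -p pics; ls
```

Run:
```python
from cell import readout, grab_frame, calibration
import cv2,numpy as np
s=readout.sense(); print({k:np.round(v,3).tolist() for k,v in s.items()})
for n in("scene","top"):
    cv2.imwrite(f"pics/{n}0.png",grab_frame(n))
    c=calibration(n); print(n,np.round(c["mtx"],1).tolist(),np.round(c["R"],3).tolist(),np.round(c["t"],3).tolist())
```

```text
pics
{'time': 0.0, 'joint_positions': [1.289, 0.32, 1.566, -0.0, 1.257, -0.02], 'dq': [0.002, 0.0, -0.0, -0.002, 0.002, -0.001], 'tau': [0.0, -41.552, -23.416, -0.0, 0.008, -0.0], 'eef_pos': [0.149, 0.555, 0.206], 'eef_rot': [-0.41, -3.114, 0.003], 'wrist_force': [0.383, -0.344, -0.834], 'moment': [0.005, 0.022, -0.002], 'grip_force': 0.0, 'opening': 0.085}
scene [[478.4, 0.0, 251.8], [0.0, 478.4, 196.3], [0.0, 0.0, 1.0]] [[-0.935, -0.353, -0.014], [-0.26, 0.714, -0.651], [0.24, -0.605, -0.759]] [0.496, 0.227, 0.943]
top [[361.7, 0.0, 253.6], [0.0, 361.7, 191.7], [0.0, 0.0, 1.0]] [[-0.002, -1.0, -0.028], [-0.986, 0.006, -0.168], [0.168, 0.027, -0.985]] [-0.025, 0.535, 0.827]
```

View pics/scene0.png

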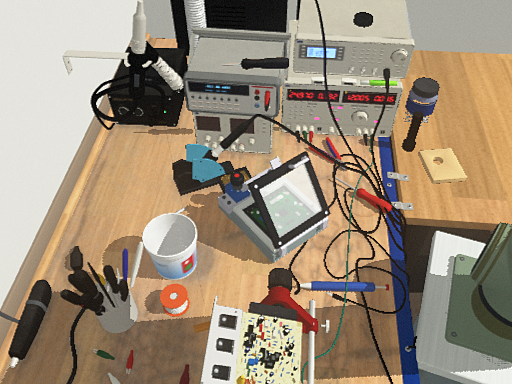

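View pics/top0.png

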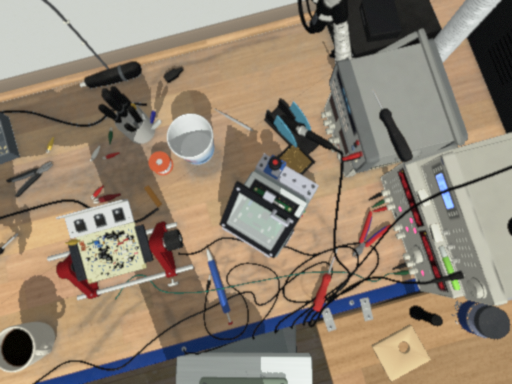

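The top view shows the fixture around (265,205), with the knob's red dot near (275,160). The scene view shows the lid standing open at (290,200) and the knob at (238,175). I'll enlarge both.

Run:
```python
import cv2,numpy as np
a=cv2.imread("pics/scene0.png")[140:270,170:340]; b=cv2.imread("pics/top0.png")[130:265,205:335]
cv2.imwrite("pics/c1.png",cv2.resize(a,None,fx=4.5,fy=4.5,interpolation=cv2.INTER_CUBIC))
cv2.imwrite("pics/c2.png",cv2.resize(b,None,fx=4.4,fy=4.4,interpolation=cv2.INTER_CUBIC))
```

```text
(no output)
```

View pics/c1.png

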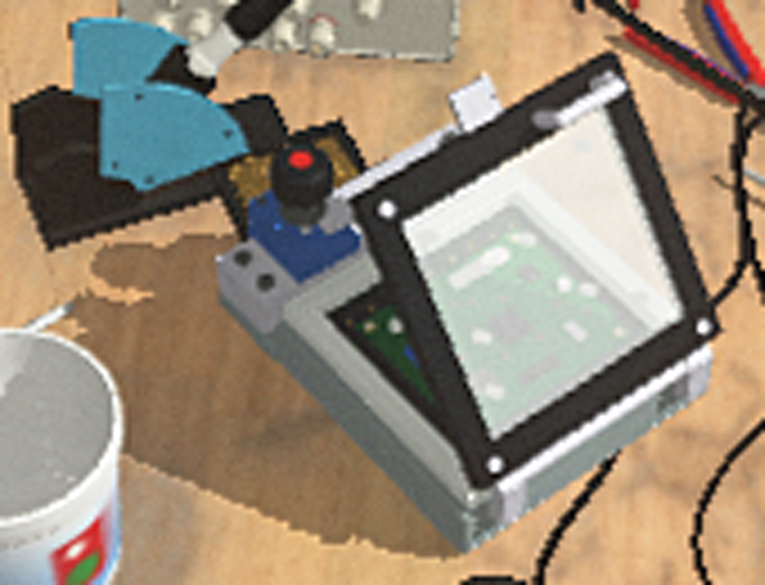

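View pics/c2.png

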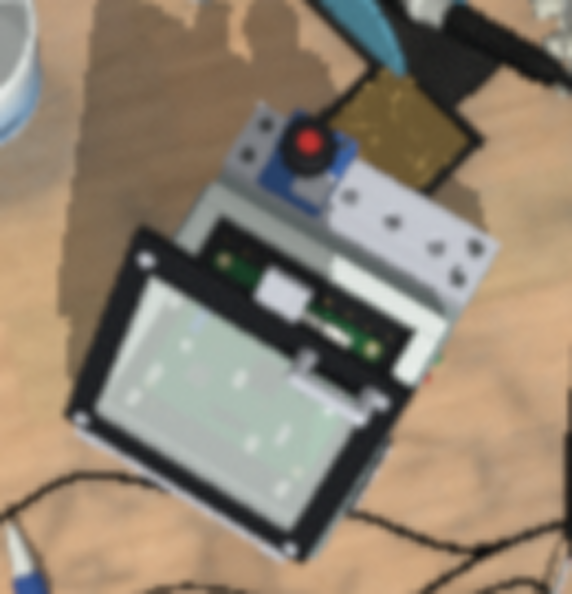

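The crops show the red dot at c1 (301,159) and c2 (310,141). The lid's corner screws are at c1 (388,208), (604,80), (704,327), (495,464), and in c2 at (145,260), (378,400), (290,549), (82,418). The free rail holes in c2 are at (350,196), (392,222), (437,247), and the lug is at c1 (474,103) / c2 (283,293). Next I triangulate these.

Create h.py:
```python
import cv2,numpy as np
from cell import calibration
def ray(n,p):
    c=calibration(n);R,t=np.array(c["R"]),np.array(c["t"])
    d=R.T@np.linalg.solve(np.array(c["mtx"]),[p[0],p[1],1]); return -R.T@t,d/np.linalg.norm(d)
def plane(n,p,z):
    o,d=ray(n,p); return o+d*(z-o[2])/d[2]
def tri(a,b):
    A=np.zeros((3,3));B=np.zeros(3);rs=[ray("scene",a),ray("top",b)]
    for o,d in rs: P=np.eye(3)-np.outer(d,d);A+=P;B+=P@o
    X=np.linalg.solve(A,B); return X,[round(float(np.linalg.norm(np.cross(X-o,d)))*1e3,1) for o,d in rs]
S=lambda p:((p[0]+.5)/4.5+170-.5,(p[1]+.5)/4.5+140-.5)
T=lambda p:((p[0]+.5)/4.4+205-.5,(p[1]+.5)/4.4+130-.5)
def red(n,x0,x1,y0,y1):
    im=cv2.imread(f"pics/{n}0.png").astype(int)[y0:y1,x0:x1]
    m=(im[...,2]>130)&(im[...,2]>2*im[...,1])&(im[...,2]>2*im[...,0]); v,u=np.nonzero(m); return u.mean()+x0,v.mean()+y0
```

Run:
```python
from h import *
np.set_printoptions(precision=4,suppress=True)
rs,rt=red("scene",225,250,165,185),red("top",265,285,152,172)
print("dot",rs,rt,S((301,159)),T((310,141)),tri(rs,rt))
for n,a,b in[("fl",(388,208),(145,260)),("fr",(604,80),(378,400)),("br",(704,327),(290,549)),("bl",(495,464),(82,418)),("lug",(474,103),(283,293))]: print(n,tri(S(a),T(b)))
for p in[(350,196),(392,222),(437,247),(265,124),(247,153),(475,247),(457,277)]: print(plane("top",T(p),.036))
# obstacles
print("tub top", plane("top",(190,138),.104),"reel",plane("top",(160,163),.036))
```

```text
dot (np.float64(236.30769230769232), np.float64(175.0)) (np.float64(274.8666666666667), np.float64(161.53333333333333)) (236.5, 174.94444444444446) (275.0681818181818, 161.6590909090909) (array([ 0.595 , -0.0775,  0.099 ]), [0.6, 0.6])
fl (array([0.5187, 0.0021, 0.1757]), [0.6, 0.6])
fr (array([ 0.4532, -0.105 ,  0.1757]), [0.3, 0.3])
br (array([ 0.3853, -0.0661,  0.0703]), [0.9, 0.9])
bl (array([0.4534, 0.0424, 0.0695]), [0.9, 0.9])
lug (array([ 0.5014, -0.0619,  0.1853]), [0.4, 0.4])
[ 0.5798 -0.1019  0.036 ]
[ 0.5648 -0.1249  0.036 ]
[ 0.5506 -0.1494  0.036 ]
[ 0.6216 -0.0548  0.036 ]
[ 0.6049 -0.0446  0.036 ]
[ 0.5504 -0.1704  0.036 ]
[ 0.5337 -0.16    0.036 ]
tub top [0.6522 0.1184 0.104 ] reel [0.6106 0.206  0.036 ]
```

Create f.py:
```python
# state in fixture frame
import numpy as np
from scipy.spatial.transform import Rotation as Ro
from cell import readout
def st(o=np.array([.4842,-.0517]),y=np.array([-.523,-.852])):
    s=readout.sense();x=np.array([y[1],-y[0]]);p=np.array(s["eef_pos"]);d=p[:2]-o
    R=Ro.from_rotvec(s["eef_rot"]).as_matrix();F=s["wrist_force"]
    print("t%.2f fx %.4f fy %.4f z %.4f"%(s["time"],d@x,d@y,p[2]),"toolx.fx,tooly.-fy %.4f %.4f"%(R[:2,0]@x,-R[:2,1]@y),"sin yaw err %.4f toolz %s"%(R[:2,0]@y,np.round(R[:,2],3)),"F f %.1f %.1f %.1f"%(F[:2]@x,F[:2]@y,F[2]),"open %.4f grip %.1f"%(s["opening"],s["grip_force"]))
if __name__=="__main__": st()
```

```bash
python3 f.py
```

```text
t0.10 fx 0.6031 fy -0.3414 z 0.2064 toolx.fx,tooly.-fy 0.9583 0.9583 sin yaw err 0.2847 toolz [-0.    -0.001 -1.   ] F f 0.2 0.4 0.3 open 0.0857 grip 0.0
```

Request:
{"method": "creep_tool", "body": {
  "deltas": {"sx":[0,0,-0.0355,-0.0355,-0.0355,-0.0355,-0.0355,-0.0355,-0.0355],"sy":[0,0,-0.021,-0.021,-0.021,-0.021,-0.021,-0.021,-0.021],"sz":[-0.025,-0.025,0,0,0,0,0,0,0],"drx":[0,0,0,0,0,0,0,0,0],"dry":[0,0,0,0,0,0,0,0,0],"drz":[0.144,0.144,0,0,0,0,0,0,0],"jaw":[0,0,0,0,0,0,0,0,0]},
  "squeeze": 40
}}

```text
time: 1.0
eef_pos: [0.2841, 0.2985, 0.2569]
eef_rot: [-0.852, -3.024, 0.0]
wrist_force: [1.3, -0.1, 0.2]
opening: -0.0003
grip_force: 0.0
```

```bash
python3 f.py
```

```text
t1.00 fx 0.3536 fy -0.1938 z 0.2569 toolx.fx,tooly.-fy 0.9997 0.9997 sin yaw err 0.0013 toolz [-0. -0. -1.] F f -1.2 -0.6 0.2 open -0.0003 grip 0.0
```

Request:
{"method": "creep_tool", "body": {
  "deltas": {"sx":[-0.036,-0.036,-0.036,-0.036,-0.036,-0.036,-0.036,-0.036,-0.036,0,0,0],"sy":[-0.021,-0.021,-0.021,-0.021,-0.021,-0.021,-0.021,-0.021,-0.021,0,0,0],"sz":[0,0,0,0,0,0,0,0,0,0.035,0.03,0],"drx":[0,0,0,0,0,0,0,0,0,0,0,0],"dry":[0,0,0,0,0,0,0,0,0,0,0,0],"drz":[0,0,0,0,0,0,0,0,0,0,0,0],"jaw":[0,0,0,0,0,0,0,0,0,0,0,0]}
}}

```text
time: 2.2
eef_pos: [0.4582, -0.0303, 0.1883]
eef_rot: [-0.852, -3.014, 0.003]
wrist_force: [-0.3, 1.6, 0.9]
opening: -0.0001
grip_force: 0.0
```

```bash
python3 f.py
```

```text
t2.20 fx 0.0334 fy -0.0046 z 0.1883 toolx.fx,tooly.-fy 0.9997 0.9997 sin yaw err -0.0002 toolz [-0.01   0.001 -1.   ] F f 1.1 -1.3 0.9 open -0.0001 grip 0.0
```

Request:
{"method": "creep_tool", "body": {
  "deltas": {"sx":[-0.01,-0.01,-0.013,-0.013,-0.0105,-0.0105],"sy":[0,0,0,0,0,0],"sz":[0.008,0.008,0.0115,0.0115,0.0145,0.0145],"drx":[0,0,0,0,0,0],"dry":[0,0,0,0,0,0],"drz":[0,0,0,0,0,0],"jaw":[0,0,0,0,0,0]}
}}

```text
time: 2.8
eef_pos: [0.5224, -0.067, 0.1244]
eef_rot: [0.85, 3.017, -0.001]
wrist_force: [3.6, -3.6, 6.5]
opening: -0.0
grip_force: 3.0
```

```bash
python3 f.py
```

```text
t2.80 fx -0.0406 fy -0.0069 z 0.1244 toolx.fx,tooly.-fy 0.9997 0.9997 sin yaw err 0.0012 toolz [ 0.007 -0.003 -1.   ] F f -5.0 1.2 6.5 open -0.0000 grip 3.0
```

Request:
{"method": "creep_tool", "body": {
  "deltas": {"sx":[-0.0065,-0.0065,0],"sy":[0,0,0],"sz":[0.017,0.017,0],"drx":[0,0,0],"dry":[0,0,0],"drz":[0,0,0],"jaw":[0,0,0]}
}}

```text
time: 3.1
eef_pos: [0.5288, -0.0724, 0.0872]
eef_rot: [-0.852, -3.019, 0.001]
wrist_force: [-0.8, 0.2, 0.4]
opening: 0.0001
grip_force: 0.0
```

```bash
python3 f.py
```

```text
t3.10 fx -0.0488 fy -0.0057 z 0.0872 toolx.fx,tooly.-fy 0.9997 0.9997 sin yaw err 0.0001 toolz [-0.005  0.001 -1.   ] F f 0.8 0.3 0.4 open 0.0001 grip 0.0
```

Request:
{"method": "creep_tool", "body": {
  "deltas": {"sx":[-0.003,-0.001,0,0,0,0],"sy":[0,0,0,0,0,0],"sz":[0.014,0.012,0.003,0.002,0,0],"drx":[0,0,0,0,0,0],"dry":[0,0,0,0,0,0],"drz":[0,0,0,0,0,0],"jaw":[0,0,0,0,0,0]}
}}

```text
time: 3.7
eef_pos: [0.5329, -0.0739, 0.0594]
eef_rot: [0.853, 3.024, 0.0]
wrist_force: [-0.1, 0.5, -0.1]
opening: 0.0001
grip_force: 0.0
```

```bash
python3 f.py
```

Run:
```python
from cell import grab_frame; import cv2
for n in("scene","top"):
    im=grab_frame(n); cv2.imwrite(f"pics/{n}1.png",im)
cv2.imwrite("pics/c3.png",cv2.resize(cv2.imread("pics/scene1.png")[130:270,170:350],None,fx=4,fy=4,interpolation=cv2.INTER_CUBIC))
```

```text
t3.70 fx -0.0531 fy -0.0065 z 0.0594 toolx.fx,tooly.-fy 0.9997 0.9997 sin yaw err 0.0007 toolz [ 0.  0. -1.] F f 0.3 -0.4 -0.1 open 0.0001 grip 0.0
```

View pics/c3.png

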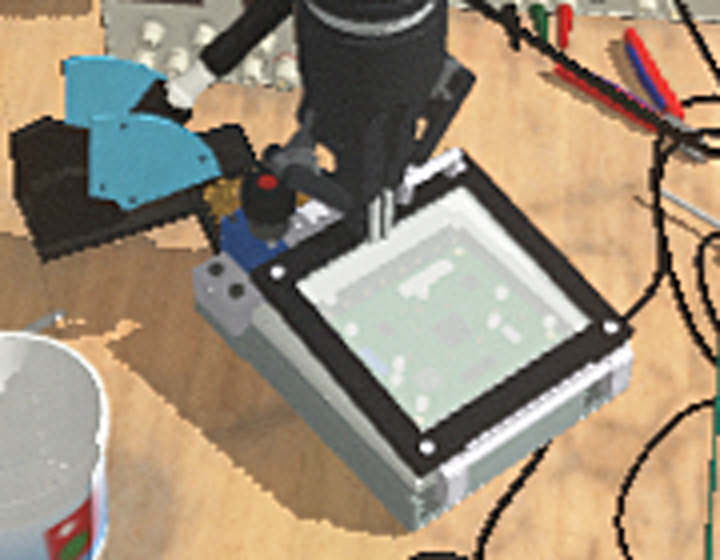

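The lid looks nearly shut, with the fingertips on its front bar at (380,210) and the knob at (268,183). The force there is almost zero, so I'll press until the rim pushes back.

Request:
{"method": "creep_tool", "body": {
  "deltas": {"sx":[0,0,0],"sy":[0,0,0],"sz":[0.003,0,0],"drx":[0,0,0],"dry":[0,0,0],"drz":[0,0,0],"jaw":[0,0,0]}
}}

```text
time: 4.1
eef_pos: [0.533, -0.074, 0.0561]
eef_rot: [-0.853, -3.024, -0.0]
wrist_force: [0.4, -0.1, 0.1]
opening: -0.0003
grip_force: 0.2
```

```bash
python3 f.py
```

```text
t4.10 fx -0.0532 fy -0.0065 z 0.0561 toolx.fx,tooly.-fy 0.9997 0.9997 sin yaw err 0.0008 toolz [-0.  0. -1.] F f -0.4 -0.1 0.1 open -0.0003 grip 0.2
```

Request:
{"method": "creep_tool", "body": {
  "deltas": {"sx":[0,0,0],"sy":[0,0,0],"sz":[0.003,0,0],"drx":[0,0,0],"dry":[0,0,0],"drz":[0,0,0],"jaw":[0,0,0]}
}}

```text
time: 4.4
eef_pos: [0.5327, -0.074, 0.0528]
eef_rot: [-0.853, -3.023, -0.0]
wrist_force: [0.5, 0.4, -1.0]
opening: -0.0002
grip_force: 0.0
```

```bash
python3 f.py
```

```text
t4.40 fx -0.0530 fy -0.0064 z 0.0528 toolx.fx,tooly.-fy 0.9997 0.9997 sin yaw err 0.0007 toolz [-0.001  0.    -1.   ] F f -0.2 -0.6 -1.0 open -0.0002 grip 0.0
```

Run:
```python
from cell import grab_frame; import cv2
for n in("scene","top"): cv2.imwrite(f"pics/{n}2.png",grab_frame(n))
a=cv2.imread("pics/scene2.png")[145:250,185:340]; b=cv2.imread("pics/top2.png")[140:260,205:335]
z=lambda i,s:cv2.resize(i,None,fx=s,fy=s,interpolation=cv2.INTER_CUBIC)
a=z(a,5);b=z(b,4.5)
cv2.imwrite("pics/c4.png",a)
cv2.imwrite("pics/c5.png",b)
```

```text
(no output)
```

View pics/c4.png

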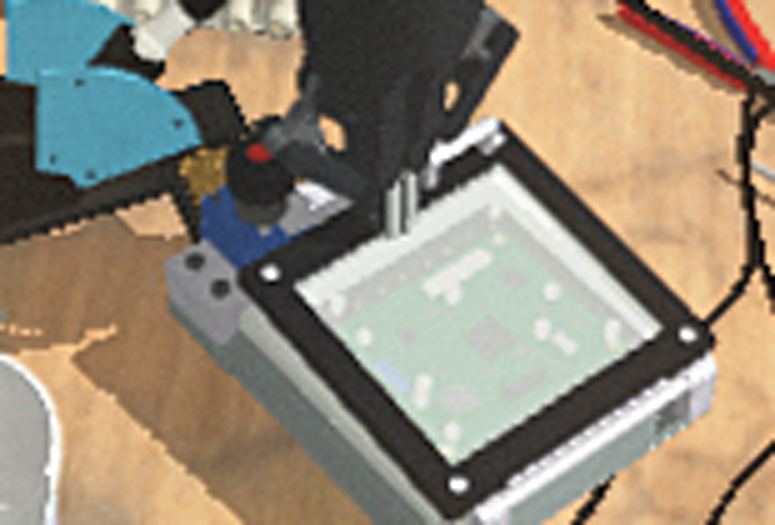

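View pics/c5.png

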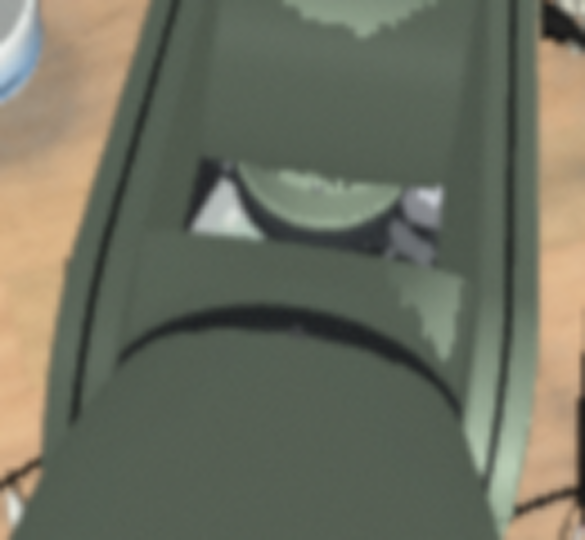

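c4 shows the front-left screw at (270,272) and the back ones at (688,333) and (457,484). The fingertips at (400,230) sit right at the inner edge of the bar. c5 is blocked by the arm. I'll solve the lid angle from the front-left screw.

Run:
```python
from h import *
o=np.array([.4842,-.0517]);y=np.array([-.523,-.852]);x=np.array([y[1],-y[0]])
F=np.array([.5187,.0021,.1757]);d=F[:2]-o;fx,fy=d@x,d@y
a=.0795-fx;b=F[2]-.0545;r=np.hypot(a,b);ph=np.arctan2(b,a)
B=np.array([.4534,.0424,.0695]);e=B[:2]-o;print("fl r,phi,fy",r,ph,fy,"bl",e@x,e@y)
c=calibration("scene")
def pr(fx,fy,z):
    X=np.r_[o+fx*x+fy*y,z];v=np.array(c["mtx"])@(np.array(c["R"])@X+np.array(c["t"]));v=v[:2]/v[2]
    return np.round((v-[185,145]+.5)*5-.5)
for t in(.05,.1,.2,.3,.4): # phi incl. offset of face ~6/r
    print(t,pr(.0795-r*np.cos(t),fy,.0545+r*np.sin(t)), "theta",t-.006/r)
print("bl",pr(e@x,e@y,.0695),"TCP",pr(-.053,-.0065,.0528),pr(-.053,-.0065,.0605))
for p in [(185+270/5,145+272/5)]:
    P=plane("scene",p,.0605);q=P[:2]-o;print("fl on 60.5 plane",q@x,q@y)
```

```text
fl r,phi,fy 0.14564020201702552 0.9830416697802515 -0.06388110000000002 bl 0.07545589999999999 -0.0640648
0.05 [267. 293.] theta 0.008802583923231633
0.1 [267. 283.] theta 0.058802583923231636
0.2 [268. 265.] theta 0.15880258392323165
0.3 [272. 248.] theta 0.25880258392323163
0.4 [278. 234.] theta 0.35880258392323167
bl [473. 490.] TCP [387. 262.] [387. 251.]
fl on 60.5 plane -0.0740111947976515 -0.054857841575826974
```

The lid is still about 0.12 rad open: the fingertips slipped inside the bar into the window opening. I'll come back a little, go up, move forward over the bar's centre (fx −0.066) and press there.

Request:
{"method": "creep_tool", "body": {
  "deltas": {"sx":[0.004,0,0,-0.009,-0.008,0],"sy":[0,0,0,0,0,0],"sz":[0,-0.02,-0.025,0,0,0],"drx":[0,0,0,0,0,0],"dry":[0,0,0,0,0,0],"drz":[0,0,0,0,0,0],"jaw":[0,0,0,0,0,0]}
}}

```text
time: 5.1
eef_pos: [0.5445, -0.0813, 0.0972]
eef_rot: [-0.853, -3.023, 0.0]
wrist_force: [0.2, -0.6, 0.4]
opening: -0.0001
grip_force: 0.0
```

```bash
python3 f.py
```

```text
t5.10 fx -0.0669 fy -0.0063 z 0.0972 toolx.fx,tooly.-fy 0.9997 0.9997 sin yaw err 0.0003 toolz [-0.001  0.    -1.   ] F f -0.5 0.4 0.4 open -0.0001 grip 0.0
```

Request:
{"method": "creep_tool", "body": {
  "deltas": {"sx":[0,0,0],"sy":[0,0,0],"sz":[0.01,0.01,0],"drx":[0,0,0],"dry":[0,0,0],"drz":[0,0,0],"jaw":[0,0,0]}
}}

```text
time: 5.4
eef_pos: [0.542, -0.0804, 0.0755]
eef_rot: [-0.851, -3.018, 0.001]
wrist_force: [-1.1, -0.0, 0.9]
opening: -0.0001
grip_force: 0.0
```

```bash
python3 f.py
```

```text
t5.40 fx -0.0643 fy -0.0057 z 0.0755 toolx.fx,tooly.-fy 0.9997 0.9997 sin yaw err 0.0008 toolz [-0.005  0.001 -1.   ] F f 0.9 0.6 0.9 open -0.0001 grip 0.0
```

Request:
{"method": "creep_tool", "body": {
  "deltas": {"sx":[0,0,0],"sy":[0,0,0],"sz":[0.005,0.005,0],"drx":[0,0,0],"dry":[0,0,0],"drz":[0,0,0],"jaw":[0,0,0]}
}}

```text
time: 5.7
eef_pos: [0.5436, -0.0808, 0.0673]
eef_rot: [-0.852, -3.022, 0.0]
wrist_force: [-1.1, -0.1, -0.0]
opening: -0.0001
grip_force: 0.0
```

```bash
python3 f.py
```

```text
t5.70 fx -0.0658 fy -0.0063 z 0.0673 toolx.fx,tooly.-fy 0.9997 0.9997 sin yaw err 0.0008 toolz [-0.001  0.    -1.   ] F f 0.9 0.7 -0.0 open -0.0001 grip 0.0
```

Request:
{"method": "creep_tool", "body": {
  "deltas": {"sx":[0,0,0],"sy":[0,0,0],"sz":[0.003,0.002,0],"drx":[0,0,0],"dry":[0,0,0],"drz":[0,0,0],"jaw":[0,0,0]}
}}

```text
time: 6.0
eef_pos: [0.5439, -0.0808, 0.0629]
eef_rot: [-0.853, -3.023, -0.0]
wrist_force: [-0.9, -0.6, 0.2]
opening: 0.0004
grip_force: 0.0
```

```bash
python3 f.py
```

```text
t6.00 fx -0.0661 fy -0.0064 z 0.0629 toolx.fx,tooly.-fy 0.9997 0.9997 sin yaw err 0.0007 toolz [-0.  0. -1.] F f 0.5 0.9 0.2 open 0.0004 grip 0.0
```

Request:
{"method": "creep_tool", "body": {
  "deltas": {"sx":[0,0,0],"sy":[0,0,0],"sz":[0.002,0,0],"drx":[0,0,0],"dry":[0,0,0],"drz":[0,0,0],"jaw":[0,0,0]}
}}

```text
time: 6.3
eef_pos: [0.5441, -0.0809, 0.0611]
eef_rot: [0.853, 3.024, 0.0]
wrist_force: [0.3, -0.5, -0.1]
opening: -0.0002
grip_force: 0.0
```

```bash
python3 f.py
```

```text
t6.30 fx -0.0663 fy -0.0065 z 0.0611 toolx.fx,tooly.-fy 0.9997 0.9997 sin yaw err 0.0008 toolz [ 0.  0. -1.] F f -0.5 0.2 -0.1 open -0.0002 grip 0.0
```

Request:
{"method": "creep_tool", "body": {
  "deltas": {"sx":[0,0,0],"sy":[0,0,0],"sz":[0.002,0.002,0],"drx":[0,0,0],"dry":[0,0,0],"drz":[0,0,0],"jaw":[0,0,0]}
}}

```text
time: 6.6
eef_pos: [0.5438, -0.0808, 0.0567]
eef_rot: [-0.853, -3.023, 0.0]
wrist_force: [0.0, -0.1, 0.2]
opening: -0.0003
grip_force: 0.0
```

```bash
python3 f.py
```

Run:
```python
from cell import grab_frame; import cv2,numpy as np
cv2.imwrite("pics/scene3.png",grab_frame("scene"))
for i in(1,2,3):
    g=cv2.imread(f"pics/scene{i}.png",0).astype(float)
    for x0,y0 in((239,199),(276,241),(322,211)):
        w=g[y0-6:y0+7,x0-6:x0+7]; m=np.clip(w-120,0,None); 
        # brightest 3x3 blob
        k=cv2.GaussianBlur(w,(3,3),0)[2:-2,2:-2]; v,u=np.unravel_index(k.argmax(),k.shape); v+=2;u+=2
        p=np.clip(w[v-2:v+3,u-2:u+3]-90,0,None); yy,xx=np.mgrid[-2:3,-2:3]
        print(i,round(x0-6+u+(p*xx).sum()/p.sum(),2),round(y0-6+v+(p*yy).sum()/p.sum(),2))
```

```text
t6.60 fx -0.0660 fy -0.0064 z 0.0567 toolx.fx,tooly.-fy 0.9997 0.9997 sin yaw err 0.0007 toolz [-0.001  0.    -1.   ] F f -0.1 0.0 0.2 open -0.0003 grip 0.0
1 238.87 197.56
1 276.27 241.38
1 322.24 211.32
2 238.61 199.18
2 276.18 241.45
2 322.0 211.43
3 238.6 199.18
3 276.19 241.44
3 322.0 211.42
```

Run:
```python
from cell import grab_frame; import cv2,numpy as np
w=grab_frame("wrist"); cv2.imwrite("pics/wrist3.png",w)
a=cv2.imread("pics/scene3.png")[155:225,215:295]
a=cv2.resize(a,(400,350),interpolation=cv2.INTER_CUBIC); b=cv2.resize(w,(400,300))
c=np.zeros((350,800,3),np.uint8);c[:,:400]=a;c[:300,400:]=b
cv2.imwrite("pics/c6.png",c)
```

```text
(no output)
```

View pics/c6.png

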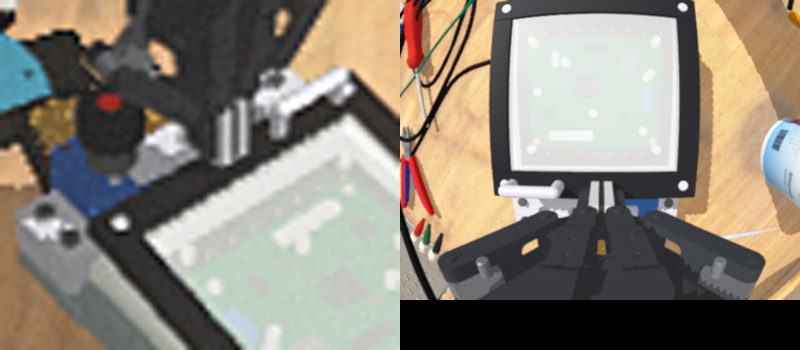

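The scene crop shows the fingertips around (232,160), at the front bar. The wrist view shows them on the bar near (600,188), right of the handle. I'll fit the lid angle from three screws, using the back ones to remove calibration bias, and check where the fingertip projects.

Run:
```python
from h import *
np.set_printoptions(precision=4,suppress=True)
o=np.array([.4842,-.0517]);y=np.array([-.523,-.852]);x=np.array([y[1],-y[0]])
c=calibration("scene")
def pr(fx,fy,z):
    X=np.r_[o+fx*x+fy*y,z];v=np.array(c["mtx"])@(np.array(c["R"])@X+np.array(c["t"]));return v[:2]/v[2]
def scr(al,fy,t): return pr(.0795-al*np.cos(t)+.006*np.sin(t),fy,.0545+al*np.sin(t)+.006*np.cos(t))
obs=np.array([[238.6,199.18],[276.19,241.44],[322.0,211.42]])
for t in(0,.05,.1,.15):
    p=np.array([scr(.1445,-.064,t),scr(.0135,-.064,t),scr(.0135,.064,t)]); print(t,(obs-p).round(1).tolist())
# check with initial frame, theta .94
for n,p,s in(("fl",(388,208),(.1445,-.064)),("fr",(604,80),(.1445,.064)),("br",(704,327),(.0135,.064)),("bl",(495,464),(.0135,-.064))): print(n,np.array(S(p))-scr(*s,.94))
for lab,p in(("c4 tip",(185+400/5,145+238/5)),("c6 tip",(215+232/5,155+163/5))):
    for z in(.053,.0605,.07,.08): q=plane("scene",p,z)[:2]-o; print(lab,z,q@x,q@y)
print("TCP px",pr(-.066,-.0064,.0567))
```

```text
0 [[0.5, -4.6], [0.1, -0.7], [0.3, -0.6]]
0.05 [[0.4, -2.7], [-0.1, -0.6], [0.2, -0.5]]
0.1 [[0.3, -0.8], [-0.2, -0.6], [0.0, -0.4]]
0.15 [[0.1, 1.0], [-0.3, -0.5], [-0.1, -0.3]]
fl [ 0.1711 -0.3938]
fr [-0.8547  0.0613]
br [ 0.6156 -0.2291]
bl [ 0.1158 -0.3217]
c4 tip 0.053 -0.058779080131501495 0.006942453038621309
c4 tip 0.0605 -0.05372249232981455 0.0028159977905535248
c4 tip 0.07 -0.047317481114344306 -0.0024108455236656434
c4 tip 0.08 -0.0405753640454283 -0.007912785854422595
c6 tip 0.053 -0.07570387554510621 0.009993077798048944
c6 tip 0.0605 -0.07049204367761437 0.00583864044565885
c6 tip 0.07 -0.06389038997879137 0.0005763531326313012
c6 tip 0.08 -0.05694128082213564 -0.004962896670555444
TCP px [258.4033 192.4181]
```

The lid is at θ≈0.105 rad, and the fingers appear to meet it about 22 mm above the reported TCP. I'll raise the tool 40 mm and measure the real fingertip in free air.

Request:
{"method": "creep_tool", "body": {
  "deltas": {"sx":[0,0,0],"sy":[0,0,0],"sz":[-0.02,-0.02,0],"drx":[0,0,0],"dry":[0,0,0],"drz":[0,0,0],"jaw":[0,0,0]}
}}

```text
time: 7.0
eef_pos: [0.5462, -0.0812, 0.0996]
eef_rot: [0.851, 3.018, 0.001]
wrist_force: [0.4, 0.4, -0.4]
opening: -0.0
grip_force: 0.0
```

```bash
python3 f.py
```

Run:
```python
from cell import grab_frame; import cv2,numpy as np
w=grab_frame("scene"); cv2.imwrite("pics/scene4.png",w)
t=grab_frame("wrist");cv2.imwrite("pics/wrist4.png",t)
a=cv2.resize(w[145:215,215:295],(640,560),interpolation=cv2.INTER_CUBIC)
cv2.imwrite("pics/c7.png",a)
```

```text
t7.00 fx -0.0682 fy -0.0073 z 0.0996 toolx.fx,tooly.-fy 0.9997 0.9997 sin yaw err 0.0007 toolz [ 0.006 -0.001 -1.   ] F f -0.1 -0.5 -0.4 open -0.0000 grip 0.0
```

View pics/c7.png

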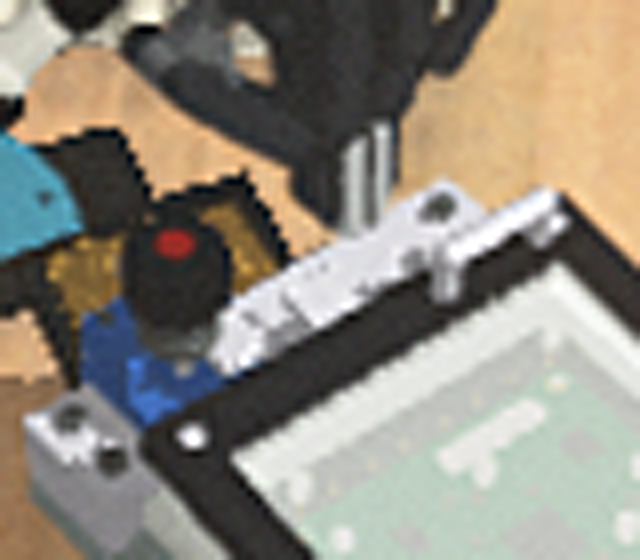

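Run:
```python
from h import *
o=np.array([.4842,-.0517]);y=np.array([-.523,-.852]);x=np.array([y[1],-y[0]])
c=calibration("scene")
def pr(fx,fy,z):
    X=np.r_[o+fx*x+fy*y,z];v=np.array(c["mtx"])@(np.array(c["R"])@X+np.array(c["t"]));return v[:2]/v[2]
for z in(.0996,.11,.12,.13):print(z,pr(-.068,-.0073,z),pr(-.057,-.0073,z))
for z in(.09,.0996,.11,.12): q=plane("scene",(260.25,174.4),z)[:2]-o; print(z,q@x,q@y)
```

```text
0.0996 [257.43790293 179.20160965] [260.56103962 182.11026217]
0.11 [257.41175935 175.95747258] [260.55860552 178.87035534]
0.12 [257.38624399 172.79129093] [260.55622971 175.70804113]
0.13 [257.3603504  169.57817395] [260.55381848 172.49858516]
0.09 -0.08248521367896813 0.012064530582379386
0.0996 -0.07541448967006407 0.006469339814395418
0.11 -0.0677545386604181 0.00040788314907951165
0.12 -0.06038920115114312 -0.005420440567570452
```

In free air the fingertip is about 22 mm above the reported TCP, so the true tip z is TCP z + 0.022. Now I press the lid fully shut.

Request:
{"method": "creep_tool", "body": {
  "deltas": {"sx":[0,0,0.002,0,0,0,0],"sy":[0,0,0,0,0,0,0],"sz":[0.02,0.02,0.008,0.006,0.003,0,0],"drx":[0,0,0,0,0,0,0],"dry":[0,0,0,0,0,0,0],"drz":[0,0,0,0,0,0,0],"jaw":[0,0,0,0,0,0,0]}
}}

```text
time: 7.8
eef_pos: [0.5428, -0.0798, 0.0405]
eef_rot: [0.853, 3.023, 0.0]
wrist_force: [-0.5, -0.8, -0.7]
opening: -0.0001
grip_force: 0.0
```

```bash
python3 f.py
```

```text
t7.80 fx -0.0647 fy -0.0067 z 0.0405 toolx.fx,tooly.-fy 0.9997 0.9997 sin yaw err 0.0007 toolz [ 0.001  0.    -1.   ] F f 0.0 0.9 -0.7 open -0.0001 grip 0.0
```

Request:
{"method": "creep_tool", "body": {
  "deltas": {"sx":[0,0],"sy":[0,0],"sz":[0.002,0],"drx":[0,0],"dry":[0,0],"drz":[0,0],"jaw":[0,0]}
}}

```text
time: 8.0
eef_pos: [0.5429, -0.0799, 0.0384]
eef_rot: [0.852, 3.022, 0.0]
wrist_force: [0.6, -0.7, 0.9]
opening: 0.0003
grip_force: 0.2
```

```bash
python3 f.py
```

```text
t8.00 fx -0.0648 fy -0.0067 z 0.0384 toolx.fx,tooly.-fy 0.9997 0.9997 sin yaw err 0.0008 toolz [ 0.001 -0.    -1.   ] F f -0.9 0.2 0.9 open 0.0003 grip 0.2
```

Request:
{"method": "creep_tool", "body": {
  "deltas": {"sx":[0,0],"sy":[0,0],"sz":[0.002,0],"drx":[0,0],"dry":[0,0],"drz":[0,0],"jaw":[0,0]}
}}

```text
time: 8.2
eef_pos: [0.5429, -0.0799, 0.0363]
eef_rot: [0.852, 3.022, 0.0]
wrist_force: [0.8, -0.3, 2.0]
opening: -0.0001
grip_force: 0.7
```

```bash
python3 f.py
```

```text
t8.20 fx -0.0648 fy -0.0067 z 0.0363 toolx.fx,tooly.-fy 0.9997 0.9997 sin yaw err 0.0007 toolz [ 0.001 -0.    -1.   ] F f -0.9 -0.1 2.0 open -0.0001 grip 0.7
```

Request:
{"method": "creep_tool", "body": {
  "deltas": {"sx":[0,0],"sy":[0,0],"sz":[0.002,0],"drx":[0,0],"dry":[0,0],"drz":[0,0],"jaw":[0,0]}
}}

```text
time: 8.4
eef_pos: [0.543, -0.0799, 0.0362]
eef_rot: [0.852, 3.022, 0.0]
wrist_force: [-2.6, 1.0, 15.3]
opening: 0.0001
grip_force: 7.3
```

```bash
python3 f.py
```

```text
t8.40 fx -0.0648 fy -0.0067 z 0.0362 toolx.fx,tooly.-fy 0.9997 0.9997 sin yaw err 0.0007 toolz [ 0.002 -0.    -1.   ] F f 2.8 0.5 15.3 open 0.0001 grip 7.3
```

Request:
{"method": "creep_tool", "body": {
  "deltas": {"sx":[0,0],"sy":[0,0],"sz":[0.002,0],"drx":[0,0],"dry":[0,0],"drz":[0,0],"jaw":[0,0]}
}}

```text
time: 8.6
eef_pos: [0.5431, -0.0799, 0.0361]
eef_rot: [0.852, 3.021, 0.001]
wrist_force: [-7.9, 1.2, 26.7]
opening: 0.0004
grip_force: 13.6
```

```bash
python3 f.py
```

Run:
```python
from cell import grab_frame; import cv2,numpy as np
from h import calibration
im=grab_frame("scene");cv2.imwrite("pics/scene5.png",im);g=im.max(2).astype(float)*0+cv2.cvtColor(im,cv2.COLOR_BGR2GRAY)
for x0,y0 in((239,202),(276,241)):
    w=g[y0-6:y0+7,x0-5:x0+6]; k=cv2.GaussianBlur(w,(3,3),0)[2:-2,2:-2]; v,u=np.unravel_index(k.argmax(),k.shape); v+=2;u+=2
    p=np.clip(w[v-2:v+3,u-2:u+3]-90,0,None); yy,xx=np.mgrid[-2:3,-2:3]
    print(round(x0-5+u+(p*xx).sum()/p.sum(),2),round(y0-6+v+(p*yy).sum()/p.sum(),2))
```

```text
t8.60 fx -0.0649 fy -0.0067 z 0.0361 toolx.fx,tooly.-fy 0.9997 0.9997 sin yaw err 0.0008 toolz [ 0.003 -0.    -1.   ] F f 7.4 3.1 26.7 open 0.0004 grip 13.6
238.35 203.41
276.0 241.76
```

The lid is on a hard stop (27 N) and the screw pixel matches the shut prediction. The tip offset from contact is 24 mm. Next I rise, go over the knob with the fingers open, and check the red dot in the wrist camera.

Request:
{"method": "creep_tool", "body": {
  "deltas": {"sx":[0,0,0,0,-0.014,-0.015,-0.014,0,0],"sy":[0,0,0,0,0.01,0.01,0.009,0,0],"sz":[-0.01,-0.03,-0.03,-0.03,0,0,0,0,0],"drx":[0,0,0,0,0,0,0,0,0],"dry":[0,0,0,0,0,0,0,0,0],"drz":[0,0,0,0,0,0,0,0,0],"jaw":[0,0,0.06,0.06,0.06,0.06,0.06,0.06,0.06]}
}}

```text
time: 9.55
eef_pos: [0.5932, -0.0775, 0.1314]
eef_rot: [-0.852, -3.021, 0.0]
wrist_force: [-1.3, -0.3, -0.3]
opening: 0.0601
grip_force: 0.0
```

```bash
python3 f.py
```

Create w.py:
```python
from h import *
from cell import grab_frame
def wdot(name):
    c=calibration("wrist"); im=grab_frame("wrist"); cv2.imwrite(f"pics/{name}.png",im); i=im.astype(int)
    m=((i[...,2]>120)&(i[...,2]>2.2*i[...,1])&(i[...,2]>2.2*i[...,0])).astype(np.uint8)
    n,l,s,ce=cv2.connectedComponentsWithStats(m); K=np.array(c["mtx"]);R,t=np.array(c["R"]),np.array(c["t"]);o=-R.T@t
    print("cam",o.round(4),"axis",R[2].round(3))
    for k in range(1,n):
        if s[k,4]<8: continue
        q=(ce[k]-K[:2,2])/K[0,0];r=np.hypot(*q);d=R.T@np.r_[np.sin(r)*q/r,np.cos(r)]
        X=o+d*(.0985-o[2])/d[2]; e=X[:2]-[.4842,-.0517]
        print("px",ce[k].round(1),"A",s[k,4],"at z.0985 world",X.round(4),"fx,fy",(e@[-.852,.523]).round(4),(e@[-.523,-.852]).round(4),"o,d",o.round(4).tolist(),d.round(4).tolist())
if __name__=="__main__":
    import sys; wdot(sys.argv[1])
```

```bash
python3 w.py w5
```

Run:
```python
from h import *
from cell import grab_frame
cv2.imwrite("pics/scene6.png",grab_frame("scene"))
print(calibration("wrist")["mtx"])
```

```text
t9.55 fx -0.1064 fy -0.0351 z 0.1314 toolx.fx,tooly.-fy 0.9997 0.9997 sin yaw err 0.0009 toolz [-0.002  0.    -1.   ] F f 0.9 1.0 -0.3 open 0.0601 grip 0.0
cam [ 0.5361 -0.0421  0.2991] axis [ 0.225 -0.139 -0.965]
px [44.6 28.3] A 928 at z.0985 world [ 0.371  -0.1443  0.0985] fx,fy 0.048 0.1381 o,d [0.5361, -0.0421, 0.2991] [-0.5914, -0.3661, -0.7185]
px [488.4  74.9] A 728 at z.0985 world [0.5931 0.1479 0.0985] fx,fy 0.0116 -0.227 o,d [0.5361, -0.0421, 0.2991] [0.2019, 0.6735, -0.7111]
px [461.9  76.4] A 97 at z.0985 world [0.5827 0.1177 0.0985] fx,fy 0.0047 -0.1958 o,d [0.5361, -0.0421, 0.2991] [0.1786, 0.6131, -0.7695]
px [501.6  70.2] A 8 at z.0985 world [0.5958 0.1671 0.0985] fx,fy 0.0193 -0.2448 o,d [0.5361, -0.0421, 0.2991] [0.2016, 0.707, -0.6779]
px [ 41.9 182.2] A 541 at z.0985 world [ 0.4771 -0.2189  0.0985] fx,fy -0.0814 0.1462 o,d [0.5361, -0.0421, 0.2991] [-0.2157, -0.6457, -0.7325]
px [ 21.8 184.7] A 176 at z.0985 world [ 0.4645 -0.2426  0.0985] fx,fy -0.083 0.173 o,d [0.5361, -0.0421, 0.2991] [-0.245, -0.6855, -0.6857]
px [259.3 214.2] A 223 at z.0985 world [ 0.5943 -0.0763  0.0985] fx,fy -0.1066 -0.0366 o,d [0.5361, -0.0421, 0.2991] [0.2747, -0.1614, -0.9479]
px [ 34.1 233. ] A 64 at z.0985 world [ 0.5054 -0.2627  0.0985] fx,fy -0.1284 0.1687 o,d [0.5361, -0.0421, 0.2991] [-0.1027, -0.7359, -0.6692]
px [  6. 319.] A 174 at z.0985 world [ 0.5544 -0.4126  0.0985] fx,fy -0.2486 0.2707 o,d [0.5361, -0.0421, 0.2991] [0.0434, -0.8786, -0.4756]
px [  8.5 380.7] A 23 at z.0985 world [ 0.6346 -0.5658  0.0985] fx,fy -0.397 0.3594 o,d [0.5361, -0.0421, 0.2991] [0.1729, -0.9198, -0.3523]
[[297.31863964   0.         257.39166818]
 [  0.         297.31863964 197.19470034]
 [  0.           0.           1.        ]]
```

The wrist and fixed cameras agree laterally on the dot, to about 1.5 mm. I'll descend step by step, watching the force.

Request:
{"method": "creep_tool", "body": {
  "deltas": {"sx":[-0.001,0,0,0],"sy":[0.001,0,0,0],"sz":[0.02,0.02,0.02,0],"drx":[0,0,0,0],"dry":[0,0,0,0],"drz":[0,0,0,0],"jaw":[0.06,0.06,0.06,0.06]}
}}

```text
time: 10.05
eef_pos: [0.5926, -0.0769, 0.0696]
eef_rot: [-0.851, -3.017, 0.001]
wrist_force: [-0.4, -0.7, 0.2]
opening: 0.0599
grip_force: 0.0
```

```bash
python3 f.py
```

```text
t10.05 fx -0.1055 fy -0.0352 z 0.0696 toolx.fx,tooly.-fy 0.9997 0.9997 sin yaw err 0.0005 toolz [-0.007  0.001 -1.   ] F f -0.0 0.7 0.2 open 0.0599 grip 0.0
```

Request:
{"method": "creep_tool", "body": {
  "deltas": {"sx":[0,0,0],"sy":[0,0,0],"sz":[0.01,0.006,0],"drx":[0,0,0],"dry":[0,0,0],"drz":[0,0,0],"jaw":[0.06,0.06,0.06]}
}}

```text
time: 10.35
eef_pos: [0.5952, -0.0772, 0.0558]
eef_rot: [-0.853, -3.023, 0.0]
wrist_force: [0.1, -0.3, 0.5]
opening: 0.0599
grip_force: 0.0
```

```bash
python3 f.py
```

```text
t10.35 fx -0.1079 fy -0.0363 z 0.0558 toolx.fx,tooly.-fy 0.9997 0.9997 sin yaw err 0.0007 toolz [-0.001  0.    -1.   ] F f -0.2 0.2 0.5 open 0.0599 grip 0.0
```

Request:
{"method": "creep_tool", "body": {
  "deltas": {"sx":[0,0,0,0],"sy":[0,0,0,0],"sz":[0.006,0.004,0,0],"drx":[0,0,0,0],"dry":[0,0,0,0],"drz":[0,0,0,0],"jaw":[0.06,0.06,0.06,0.06]}
}}

```text
time: 10.75
eef_pos: [0.5956, -0.0772, 0.0461]
eef_rot: [-0.853, -3.024, -0.0]
wrist_force: [0.3, 0.2, 0.4]
opening: 0.0599
grip_force: 0.0
```

```bash
python3 f.py
```

Run:
```python
from h import *
from cell import grab_frame
im=grab_frame("scene");w=grab_frame("wrist");cv2.imwrite("pics/scene7.png",im);cv2.imwrite("pics/wrist7.png",w)
a=cv2.resize(im[140:215,195:275],(480,450),interpolation=cv2.INTER_CUBIC);b=cv2.resize(w[150:330,190:330],(315,405),interpolation=cv2.INTER_CUBIC)
c=np.zeros((450,800,3),np.uint8);c[:,:480]=a;c[:405,485:]=b;cv2.imwrite("pics/c8.png",c)
```

```text
t10.75 fx -0.1083 fy -0.0365 z 0.0461 toolx.fx,tooly.-fy 0.9997 0.9997 sin yaw err 0.0008 toolz [ 0.  0. -1.] F f -0.1 -0.4 0.4 open 0.0599 grip 0.0
```

View pics/c8.png

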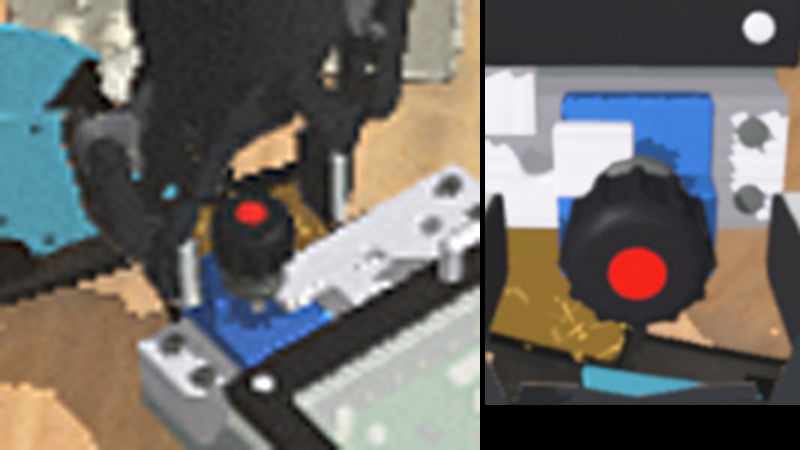

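The knob sits between the open fingers. The left fingertip is at (190,305) and the right at (340,220); the dot is centred in the wrist crop at (637,273). I'll compute the tip heights.

Run:
```python
from h import *
o2=np.array([.4842,-.0517]);y=np.array([-.523,-.852]);x=np.array([y[1],-y[0]])
for p,fy in(((190,305),-.068),((340,220),-.005)):
    o,d=ray("scene",(195+p[0]/6,140+p[1]/6)); s=(fy-(o[:2]-o2)@y)/(d[:2]@y); X=o+s*d; print(X[2],(X[:2]-o2)@x)
o,d=ray("scene",(195+250/6,140+212/6));print("dot",plane("scene",(195+250/6,140+212/6),.0985)[:2]-o2)
```

```text
0.07430198233235841 -0.10129288113194453
0.08608509023050515 -0.09188656055741568
dot [ 0.10928834 -0.02553456]
```

Request:
{"method": "creep_tool", "body": {
  "deltas": {"sx":[0,0],"sy":[0,0],"sz":[0.005,0],"drx":[0,0],"dry":[0,0],"drz":[0,0],"jaw":[0.06,0.06]}
}}

```text
time: 11.05
eef_pos: [0.5951, -0.0772, 0.0405]
eef_rot: [-0.852, -3.023, 0.0]
wrist_force: [-0.6, 0.4, 0.2]
opening: 0.06
grip_force: 0.0
```

```bash
python3 f.py
```

```text
t11.05 fx -0.1078 fy -0.0363 z 0.0405 toolx.fx,tooly.-fy 0.9997 0.9997 sin yaw err 0.0007 toolz [-0.001  0.    -1.   ] F f 0.7 -0.1 0.2 open 0.0600 grip 0.0
```

Request:
{"method": "creep_tool", "body": {
  "deltas": {"sx":[0,0,0,0,0,0],"sy":[0,0,0,0,0,0],"sz":[0,0,0,0,0,0],"drx":[0,0,0,0,0,0],"dry":[0,0,0,0,0,0],"drz":[0,0,0,0,0,0],"jaw":[0.045,0.035,0.02,0.02,0.02,0.02]},
  "squeeze": 60
}}

```text
time: 11.65
eef_pos: [0.5956, -0.0773, 0.0414]
eef_rot: [0.853, 3.023, 0.0]
wrist_force: [-0.5, -0.4, 2.7]
opening: 0.0277
grip_force: 59.1
```

```bash
python3 f.py
```

```text
t11.65 fx -0.1083 fy -0.0365 z 0.0414 toolx.fx,tooly.-fy 0.9997 0.9997 sin yaw err 0.0008 toolz [ 0. -0. -1.] F f 0.2 0.6 2.7 open 0.0277 grip 59.1
```

Knob gripped (27.7 mm, 59 N). Now I lift the pin about 12.5 mm.

Request:
{"method": "creep_tool", "body": {
  "deltas": {"sx":[0,0,0,0],"sy":[0,0,0,0],"sz":[-0.004,-0.004,-0.003,0],"drx":[0,0,0,0],"dry":[0,0,0,0],"drz":[0,0,0,0],"jaw":[0.02,0.02,0.02,0.02]}
}}

```text
time: 12.05
eef_pos: [0.5955, -0.0772, 0.0518]
eef_rot: [-0.853, -3.023, -0.0]
wrist_force: [2.3, -0.4, -7.8]
opening: 0.0279
grip_force: 59.6
```

```bash
python3 f.py
```

```text
t12.05 fx -0.1082 fy -0.0365 z 0.0518 toolx.fx,tooly.-fy 0.9997 0.9997 sin yaw err 0.0008 toolz [-0.  0. -1.] F f -2.2 -0.9 -7.8 open 0.0279 grip 59.6
```

Request:
{"method": "creep_tool", "body": {
  "deltas": {"sx":[0,0,0,0],"sy":[0,0,0,0],"sz":[-0.0015,0,0,0],"drx":[0,0,0,0],"dry":[0,0,0,0],"drz":[0,0,0,0],"jaw":[0.02,0.02,0.02,0.02]}
}}

```text
time: 12.45
eef_pos: [0.5955, -0.0772, 0.0534]
eef_rot: [-0.853, -3.023, -0.0]
wrist_force: [3.3, -0.6, -9.9]
opening: 0.0279
grip_force: 59.6
```

```bash
python3 f.py; python3 w.py w8 | grep -v "px \[[0-9 ]\{1,3\}\." ; python3 w.py w9 | awk '/cam/||/px \[2[0-9][0-9]/'
```

```text
t12.45 fx -0.1082 fy -0.0364 z 0.0534 toolx.fx,tooly.-fy 0.9997 0.9997 sin yaw err 0.0008 toolz [-0.  0. -1.] F f -3.1 -1.3 -9.9 open 0.0279 grip 59.6
cam [ 0.538  -0.0418  0.2209] axis [ 0.227 -0.139 -0.964]
cam [ 0.538  -0.0418  0.2209] axis [ 0.227 -0.139 -0.964]
px [257.6 276.7] A 508 at z.0985 world [ 0.6002 -0.0797  0.0985] fx,fy -0.1135 -0.0368 o,d [0.538, -0.0418, 0.2209] [0.4362, -0.2661, -0.8596]
```

Request:
{"method": "creep_tool", "body": {
  "deltas": {"sx":[0,0,0,0],"sy":[-0.004,-0.004,-0.004,0],"sz":[0,0,0,0],"drx":[0,0,0,0],"dry":[0,0,0,0],"drz":[0,0,0,0],"jaw":[0.02,0.02,0.02,0.02]}
}}

```text
time: 12.95
eef_pos: [0.5887, -0.0882, 0.0536]
eef_rot: [-0.853, -3.023, 0.001]
wrist_force: [1.5, -1.3, -8.5]
opening: 0.0282
grip_force: 59.7
```

```bash
python3 f.py
```

```text
t12.95 fx -0.1081 fy -0.0236 z 0.0536 toolx.fx,tooly.-fy 0.9997 0.9997 sin yaw err 0.0003 toolz [-0.001 -0.    -1.   ] F f -2.0 0.3 -8.5 open 0.0282 grip 59.7
```

Request:
{"method": "creep_tool", "body": {
  "deltas": {"sx":[0,0,0,0,0,0,0],"sy":[-0.004,-0.004,-0.004,-0.003,-0.001,0,0],"sz":[0,0,0,0,0,0,0],"drx":[0,0,0,0,0,0,0],"dry":[0,0,0,0,0,0,0],"drz":[0,0,0,0,0,0,0],"jaw":[0.02,0.02,0.02,0.02,0.02,0.02,0.02]}
}}

```text
time: 13.65
eef_pos: [0.5806, -0.1014, 0.0535]
eef_rot: [-0.852, -3.023, 0.001]
wrist_force: [1.8, -1.9, -9.5]
opening: 0.0277
grip_force: 59.8
```

```bash
python3 f.py
```

```text
t13.65 fx -0.1081 fy -0.0081 z 0.0535 toolx.fx,tooly.-fy 0.9997 0.9997 sin yaw err 0.0010 toolz [-0.001 -0.    -1.   ] F f -2.6 0.6 -9.5 open 0.0277 grip 59.8
```

Request:
{"method": "creep_tool", "body": {
  "deltas": {"sx":[0,0,0],"sy":[0,0,0],"sz":[0.002,0.002,0],"drx":[0,0,0],"dry":[0,0,0],"drz":[0,0,0],"jaw":[0.02,0.02,0.02]}
}}

```text
time: 13.95
eef_pos: [0.5806, -0.1014, 0.0493]
eef_rot: [-0.852, -3.023, 0.001]
wrist_force: [0.1, -2.2, -8.6]
opening: 0.0275
grip_force: 59.9
```

```bash
python3 f.py
```

```text
t13.95 fx -0.1081 fy -0.0081 z 0.0493 toolx.fx,tooly.-fy 0.9997 0.9997 sin yaw err 0.0010 toolz [-0.001 -0.    -1.   ] F f -1.2 1.8 -8.6 open 0.0275 grip 59.9
```

Request:
{"method": "creep_tool", "body": {
  "deltas": {"sx":[0,0,0],"sy":[0,0,0],"sz":[0.004,0.003,0],"drx":[0,0,0],"dry":[0,0,0],"drz":[0,0,0],"jaw":[0.02,0.02,0.02]}
}}

```text
time: 14.25
eef_pos: [0.5808, -0.1012, 0.0423]
eef_rot: [-0.853, -3.023, 0.0]
wrist_force: [-0.8, -1.6, -5.4]
opening: 0.0278
grip_force: 60.2
```

```bash
python3 f.py
```

```text
t14.25 fx -0.1082 fy -0.0083 z 0.0423 toolx.fx,tooly.-fy 0.9997 0.9997 sin yaw err 0.0008 toolz [-0.001 -0.    -1.   ] F f -0.1 1.7 -5.4 open 0.0278 grip 60.2
```

Request:
{"method": "creep_tool", "body": {
  "deltas": {"sx":[0,0],"sy":[0,0],"sz":[0.001,0],"drx":[0,0],"dry":[0,0],"drz":[0,0],"jaw":[0.02,0.02]}
}}

```text
time: 14.45
eef_pos: [0.5809, -0.1011, 0.0416]
eef_rot: [-0.853, -3.023, -0.0]
wrist_force: [-1.5, -2.1, -5.9]
opening: 0.0277
grip_force: 60.2
```

```bash
python3 f.py
```

```text
t14.45 fx -0.1082 fy -0.0085 z 0.0416 toolx.fx,tooly.-fy 0.9997 0.9997 sin yaw err 0.0008 toolz [-0.  0. -1.] F f 0.2 2.6 -5.9 open 0.0277 grip 60.2
```

Request:
{"method": "creep_tool", "body": {
  "deltas": {"sx":[0,0],"sy":[0,0],"sz":[0.001,0],"drx":[0,0],"dry":[0,0],"drz":[0,0],"jaw":[0.02,0.02]}
}}

```text
time: 14.65
eef_pos: [0.5811, -0.101, 0.0414]
eef_rot: [0.853, 3.023, 0.001]
wrist_force: [-2.2, -0.8, 1.2]
opening: 0.0278
grip_force: 60.7
```

```bash
python3 f.py
```

```text
t14.65 fx -0.1083 fy -0.0087 z 0.0414 toolx.fx,tooly.-fy 0.9997 0.9997 sin yaw err 0.0007 toolz [ 0.001  0.    -1.   ] F f 1.5 1.8 1.2 open 0.0278 grip 60.7
```

The pin has hit its stop at the starting height, with the carriage shift at 27.8 mm. I'll add a little downward push, check that the lid screw and the other objects are still in place, then hand in.

Request:
{"method": "creep_tool", "body": {
  "deltas": {"sx":[0,0,0],"sy":[0,0,0],"sz":[0.0008,0,0],"drx":[0,0,0],"dry":[0,0,0],"drz":[0,0,0],"jaw":[0.02,0.02,0.02]}
}}

```text
time: 14.95
eef_pos: [0.5813, -0.1009, 0.0413]
eef_rot: [0.853, 3.022, 0.001]
wrist_force: [-4.0, 0.6, 5.5]
opening: 0.0282
grip_force: 61.3
```

```bash
python3 f.py
```

Run:
```python
from h import *
from cell import grab_frame
im=grab_frame("scene");cv2.imwrite("pics/scene9.png",im);g=cv2.cvtColor(im,cv2.COLOR_BGR2GRAY).astype(float)
w=g[196:209,234:245];v,u=np.unravel_index(cv2.GaussianBlur(w,(3,3),0)[2:-2,2:-2].argmax(),(9,7));v+=2;u+=2
p=np.clip(w[v-2:v+3,u-2:u+3]-90,0,None);yy,xx=np.mgrid[-2:3,-2:3];print("screw",234+u+(p*xx).sum()/p.sum(),196+v+(p*yy).sum()/p.sum())
a=cv2.imread("pics/scene0.png").astype(int)
for n,(x0,x1,y0,y1) in {"tub":(140,200,205,285),"reel":(155,195,280,320),"pliers":(320,400,130,215)}.items(): print(n,np.abs(im.astype(int)-a)[y0:y1,x0:x1].mean().round(2))
```

```text
t14.95 fx -0.1084 fy -0.0089 z 0.0413 toolx.fx,tooly.-fy 0.9997 0.9997 sin yaw err 0.0007 toolz [ 0.001  0.    -1.   ] F f 3.7 1.5 5.5 open 0.0282 grip 61.3
screw 235.87666775138302 197.84868206963878
tub 25.37
reel 27.47
pliers 9.44
```

Run:
```python
from h import *
r=lambda i:cv2.imread(f"pics/scene{i}.png")
def tm(a,b,x0,x1,y0,y1,m=12):
    t=r(a)[y0:y1,x0:x1];s=r(b)[y0-m:y1+m,x0-m:x1+m];R=cv2.matchTemplate(s,t,cv2.TM_CCOEFF_NORMED);_,v,_,l=cv2.minMaxLoc(R);return round(v,3),(l[0]-m,l[1]-m)
for i in(6,7,9): print(i,"screw vs shut",tm(5,i,233,247,198,210,6),"back",tm(5,i,268,284,234,250,6),"tub",tm(0,i,140,200,210,280),"reel",tm(0,i,157,192,282,318))
def cnt(i,f): m=f(r(i).astype(int)); v,u=np.nonzero(m[275:325,150:200]); return len(u),(u.mean()+150).round(1) if len(u) else 0,(v.mean()+275).round(1) if len(u) else 0
o=lambda a:(a[...,2]>150)&(a[...,2]>1.8*a[...,1])
for i in(0,5,6,7,9): print(i,cnt(i,o), r(i)[240:260,150:190].mean().round(1))
```

```text
6 screw vs shut (0.993, (0, 0)) back (0.999, (0, 0)) tub (0.781, (0, 0)) reel (0.702, (0, 0))
7 screw vs shut (0.994, (0, 0)) back (0.999, (0, 0)) tub (0.731, (0, 0)) reel (0.732, (0, 0))
9 screw vs shut (0.828, (0, 0)) back (0.999, (0, 0)) tub (0.68, (0, 0)) reel (0.769, (0, 0))
0 (554, np.float64(174.1), np.float64(297.6)) 188.4
5 (556, np.float64(174.0), np.float64(297.7)) 179.2
6 (527, np.float64(174.1), np.float64(297.8)) 178.8
7 (539, np.float64(174.0), np.float64(297.7)) 176.4
9 (554, np.float64(173.9), np.float64(297.7)) 172.2
```

```bash
python3 -c "
from cell import workorder
print(workorder.job_done())"
```

```text
the job is handed in; nothing more can be done
None
```

The job is handed in (no verdict came back): by my readings the lid is shut, the carriage is one hole along at about 28 mm, the pin is on its stop, and the gripper holds the knob at about 61 N; in the last picture tub and reel were unmoved, but pliers and amber tube were not positively checked.

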